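# Open the vent of the kiln zone that ran hot

### The arm

A 6-joint arm with a two-finger parallel gripper is mounted at the origin on the work surface. World frame = base frame: x ahead of the robot, y to its left, z up, the work surface at z = 0. Lengths are in m, angles in degrees, forces in N, time in s.
With the tool pointing down it reaches from about 0.3 to 0.75 m from the base axis. Payload 8.5 kg.
Tool frame: the origin (TCP) lies at the very end of the fingers, on their centre line; the grasp point (between the pads) lies 19 mm behind it; z points along the fingers, y is the direction in which the jaws open and shut (so a half turn about z gives the same grasp; the last joint's range is limited). The gripper opens to 85 mm and grips with 20 to 120 N. Pads are 22 mm wide; open, the fingers measure 114 mm over their backs; the gripper's body (76 mm by 85 mm) begins 54 mm behind the grasp point. The pads swing forward as they close: fully open they stand 13 mm farther back than shut.
Start: joints at [-87.909, 21.807, 74.336, -0, 83.858, -12.336], TCP at [0.137, -0.533, 0.231] pointing down, gripper open.
Joint ranges: [-178.18, 178.18], [-50.72, 133.34], [12.68, 142.11], [-81.47, 261.47], [9.98, 163.14], [-165.26, 165.26]. Speed limits (degrees/s): [136.94, 136.94, 180, 180, 180, 180].

### API

Orientations are given as a 3x3 rotation matrix whose columns are the frame's x, y, z axes.
In Python, from rig import env, vision, close_job, spotter gives the robot as it stands. The module is installed in compiled form; this text tells all that it offers.
- The arm moves only by the tool jog_arm, never from a script. Its argument "plan" is a list that holds one entry, the list of rows, each a list of 6 numbers: the shift along the tool's x, y, z in units of 40 mm (1.0 is 40 mm), then the turn, a rotation vector about the tool's x, y, z in units of 0.15 rad (1.0 is 0.15 rad). A call has 1 to 10 rows; each row shifts and turns the commanded pose from where the row before left it, along the tool's axes as they then stand; what a row does not reach is not made up. A row lasts 1/10 s, in which the tool goes at most 50 mm and 8.59 degrees, less where a joint would pass 70% of its speed; a pose out of reach is approached as far as the arm can. A call with a number of a shift or a turn outside -1 to 1 is refused whole. A call with a gripper value outside its range is refused whole. "grip" is the opening, from -1 (shut) to 1 (fully open), set as the call begins (left out, the last holds). The fingers move at their own pace and stop on an object; "squeeze" is the grip in N (left out, the last holds). Time passes only in rows, so rows that do not move let the fingers close. It gives the time, the measured TCP pose, the force and the opening at its end, in the units of the state.
- env.observe(): the state, without advancing time (a new reading comes with each control period).
- vision.get_image(name): name is "side" or "top"; returns (picture, depth): 480x640x3 uint8, red, green, blue; 480x640 float32, m along the optical axis (not along the pixel's ray), 0 where there is no reading.
- vision.camera_info(name): a dict with "fx", "fy", "cx", "cy" (pixels), "rvec" (rotation vector, rad) and "tvec" (3), from world to camera coordinates, as OpenCV has them. Camera axes: x right, y down, z forward; pixel columns grow to the right and rows downward; lengths in m; the calibration is good to about 2 mm. A picture is of the moment at which its call begins. camera_info takes no time and is no camera call.
- close_job(): hands the job in, once; it reports no verdict.
Trained networks look in the newest picture that a camera, given by its name, has taken for a name from the list of things; names that differ only in an ending like _2 or _b are one class to them, and where a whole thing is asked for, a point or a joint stands for the part that bears it (a point fixed in the world has none). Each returns a list of dicts, best first, with "score" (0 to 1); they miss things now and then, are a little off and sometimes report something else, mostly with a low value. They report only what shows in the picture. A call takes as long as a camera call. They do not tell look-alikes from the thing itself.
- spotter.trace(camera, query): "pixels" (480x640 bool, what is visible of it) and "rect" ([left, top, right, bottom] in pixels, round what is visible of it).
The state is a dict: "time_s": time; "q": joint angles; "qvel": joint speeds; "joint_efforts": joint torques, N m; "position": TCP position; "tool_rot": TCP orientation; "ft_force": force on the tool from outside, world axes, zero at the start; "wrist_torque": the same for the moment, N m; "grip_width": finger opening in m.
Only numpy, scipy, OpenCV 4.12 (cv2) and the standard library are available. Lean on these libraries where they do the work, as an engineer would, in place of code of your own. Each camera call takes 0.05 s, during which the arm holds its last target.

### The job

Each of the three kiln vents has a little witness cone standing in front of it, and one cone has bent right over: that zone ran too hot. Take the flat-bladed key from its wooden rest and use its blade to turn that zone's slotted vent clockwise until it is fully open, leaving the other two vents as they are and all the cones where they stand; do not turn vents with the fingers. Then stand the key back on its rest, flange on the rails and blade down between them.

Things in the scene. Friction and masses are not known exactly. Their poses are not given: they have to be found in the camera images.
- key_grip (a point): Vent key: upright wooden grip 30 (key x) x 20 (key y) x 50 mm high, this point at its centre; pinch it across the 20 mm (along y). Under the grip a steel flange 40 x 44 x 5 mm, under that a flat steel blade 30 mm wide (x), 3.5 mm thick (y), 26 mm long, pointing down. About 0.12 kg. z is up.
- key_tip (a point): Centre of the lower edge of the key's blade, 56 mm below the grip's centre; x runs along the blade's width, z up the key.
- key: The whole vent key; same point and axes as key_tip.
- rest_top (a point): Middle of the fixed wooden key rest, at rail-top height, 40 mm above the table. Two rails 100 mm long (along x), 15 mm wide, with an 18 mm gap between them, 32 mm deep. At the start the key stands here, flange lying on both rails, blade hanging in the gap along x, tip 26 mm below this point. Anywhere within 30 mm along the rails, and either way round, is equally good.
- vent1 (a joint): Turn of the left (+y) vent, rad: 0 fully shut (slot along the row of vents), 1.57 fully open against its stop (slot square to the row, pointing at the ledge). Grows clockwise seen from above. Stiff (about 0.1 N m), stays where it is left. At the start between 0.12 and 0.45.
- vent1_slot (a point): The left (+y) of three slotted brass vent heads, 105 mm apart, on the aluminium vent box (top 80 mm above the table). Head 46 mm across, standing 15 mm above the box; a straight slot right across it, 7 mm wide, 10 mm deep, open at both ends. This point: on the turning axis, at the top of the head (slot floor 10 mm below); turns with the head, y along the slot, z up.
- vent1_rim (a point): A point on the left (+y) vent's head, in the slot, 22 mm out from the axis along the slot (its y), at the top of the head; turns with it.
- vent2 (a joint): Turn of the middle vent, rad: 0 fully shut (slot along the row of vents), 1.57 fully open against its stop (slot square to the row, pointing at the ledge). Grows clockwise seen from above. Stiff (about 0.1 N m), stays where it is left. At the start between 0.12 and 0.45.
- vent2_slot (a point): The middle of three slotted brass vent heads, 105 mm apart, on the aluminium vent box (top 80 mm above the table). Head 46 mm across, standing 15 mm above the box; a straight slot right across it, 7 mm wide, 10 mm deep, open at both ends. This point: on the turning axis, at the top of the head (slot floor 10 mm below); turns with the head, y along the slot, z up.
- vent2_rim (a point): A point on the middle vent's head, in the slot, 22 mm out from the axis along the slot (its y), at the top of the head; turns with it.
- vent3 (a joint): Turn of the right (-y) vent, rad: 0 fully shut (slot along the row of vents), 1.57 fully open against its stop (slot square to the row, pointing at the ledge). Grows clockwise seen from above. Stiff (about 0.1 N m), stays where it is left. At the start between 0.12 and 0.45.
- vent3_slot (a point): The right (-y) of three slotted brass vent heads, 105 mm apart, on the aluminium vent box (top 80 mm above the table). Head 46 mm across, standing 15 mm above the box; a straight slot right across it, 7 mm wide, 10 mm deep, open at both ends. This point: on the turning axis, at the top of the head (slot floor 10 mm below); turns with the head, y along the slot, z up.
- vent3_rim (a point): A point on the right (-y) vent's head, in the slot, 22 mm out from the axis along the slot (its y), at the top of the head; turns with it.
- cone_bent_mid (a point): Bent witness cone: pale rod arched over sideways so that its tip hangs near the plaque, 58 mm high overall, on a clay plaque 28 x 46 x 12 mm (x, y, z), loose, standing on the 50 mm high ledge along the front of the vent box, about 100 mm in front of the vent it belongs to. This point: centre of the plaque.
- cone_a_mid (a point): Witness cone still standing, slim and nearly straight up, 66 mm high overall, on a clay plaque 28 x 46 x 12 mm (x, y, z), loose, standing on the 50 mm high ledge along the front of the vent box, about 100 mm in front of the vent it belongs to. This point: centre of the plaque.
- cone_b_mid (a point): Witness cone still standing but leaning a little (15 degrees), 65 mm high overall, on a clay plaque 28 x 46 x 12 mm (x, y, z), loose, standing on the 50 mm high ledge along the front of the vent box, about 100 mm in front of the vent it belongs to. This point: centre of the plaque.
There are look-alikes about, which are no part of the job. Leave any pink or purple look-alike of the key alone. What is shaped like the part that bears cone_bent_mid but purple is not meant.

How it is judged:
By the outcome, as a careful person would: the job done as asked, in the order asked, and still so for the second after the job is handed in, with the robot touching nothing.
It also fails if it takes over 58 s, if anything falls off the work surface, if the arm or the gripper's body presses on something with over 40 N, if the wrist force passes 120 N, or if a joint passes its speed limit or range.

## Working session

There is one attempt and no reset: what is moved stays moved. The work goes in short steps, Python scripts to look and compute and a tool call to move; the robot and the scene stay as the last step left them, time stands still between calls to the robot, and variables do not carry over. Pictures are saved under pics/ and viewed, and the job is handed in when it is done.

Besides the shell and the picture viewer there is one more tool, called after ">>>" as a command line: name --argument value ..., lists and objects as JSON in quotes. jog_arm: Moves the arm, as the interface text tells. Its arguments: {"type":"object","properties":{"plan":{"type":"array"},"grip":{"type":"number"},"squeeze":{"type":"number"}},"required":["plan"]}

```bash
mkdir -p pics
python3 - <<'E'
from rig import env, vision, spotter
import cv2, numpy as np
s=env.observe(); print(s)
for n in ["side","top"]:
    im,d=vision.get_image(n); cv2.imwrite(f"pics/{n}0.png",im[:,:,::-1]); np.save(f"pics/{n}0.npy",d); np.save(f"pics/{n}0im.npy",im)
    print(n,vision.camera_info(n))
E
```

```text
{'time_s': 0.0, 'q': array([-8.79094993e+01,  2.18422611e+01,  7.43860059e+01, -1.84377903e-03,
        8.38576247e+01, -1.23348017e+01]), 'qvel': array([ 0.03746886,  0.03540383,  0.02044157, -0.0153396 , -0.02398961,
       -0.07776736]), 'joint_efforts': array([ 3.04047480e-04, -4.48465204e+01, -2.31281036e+01, -2.16892945e-04,
        4.77470137e-03,  1.44018077e-06]), 'position': array([ 0.13700221, -0.53235514,  0.2306925 ]), 'tool_rot': array([[ 9.68472391e-01,  2.49120894e-01, -8.66578977e-05],
       [ 2.49120741e-01, -9.68471278e-01,  1.49692724e-03],
       [ 2.88990166e-04, -1.47132098e-03, -9.99998876e-01]]), 'ft_force': array([-0.75311009, -0.45733073,  0.38575444]), 'wrist_torque': array([-0.02170161, -0.01215058, -0.03316377]), 'grip_width': 0.08533452944429269}
side {'fx': 520.859322887026, 'fy': 520.859322887026, 'cx': 322.30292167656376, 'cy': 238.02670316712067, 'rvec': array([ 2.14672169, -0.14899457,  0.066318  ]), 'tvec': array([-0.54638738,  0.11311893,  0.96058044])}
top {'fx': 562.9758127922737, 'fy': 562.9758127922737, 'cx': 316.20760230066145, 'cy': 241.14914020677847, 'rvec': array([ 2.17437336, -2.15405798,  0.09653238]), 'tvec': array([0.02754471, 0.56368912, 1.01513052])}
```

```bash
ls -la
```

```text
total 12
drwxr-xr-x  3 agent agent 4096 Dec  6 07:21 .
drwxr-xr-x 23 root  root  4096 Dec  6 07:21 ..
drwxr-xr-x  2 agent agent 4096 Dec  6 07:21 pics
```

View pics/side0.png

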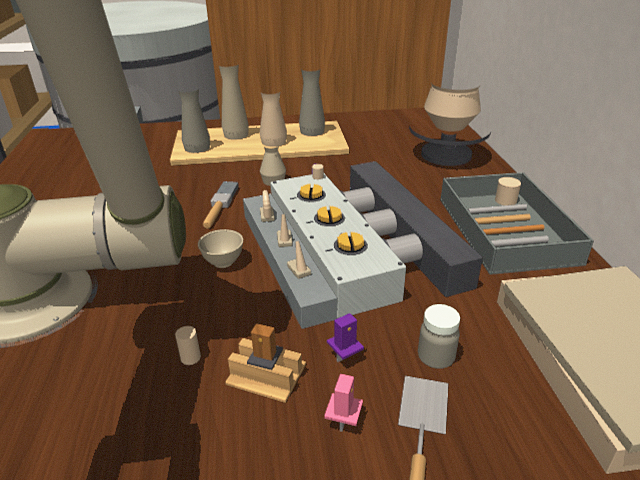

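View pics/top0.png

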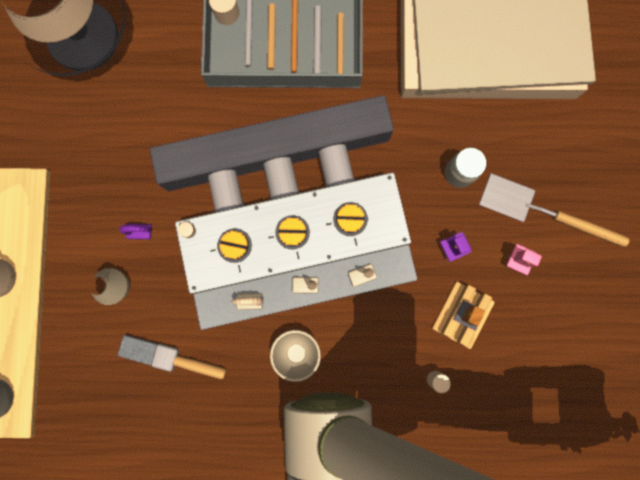

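The side view shows the wooden key on its rest at (263,345), with pink (344,398) and purple (345,335) look-alikes. The vents are at (311,192), (329,215) and (350,242). The cones are at (267,205), (285,232) and (299,260). I'll enlarge the cones and the key.

```bash
cat > h.py <<'E'
import numpy as np, cv2
from rig import vision
def cam(n):
    c=vision.camera_info(n); R,_=cv2.Rodrigues(c['rvec']); K=np.array([[c['fx'],0,c['cx']],[0,c['fy'],c['cy']],[0,0,1]]); return K,R,np.array(c['tvec'])
def pts(n,d,mask=None):
    K,R,t=cam(n); m=(d>0) if mask is None else (mask&(d>0)); v,u=np.nonzero(m); z=d[v,u]
    P=np.stack([(u-K[0,2])/K[0,0]*z,(v-K[1,2])/K[1,1]*z,z],1); return (P-t)@R, u, v
def ray(n,u,v,z):
    K,R,t=cam(n); r=R.T@np.linalg.inv(K)@np.array([u,v,1.]); o=-R.T@t; return o+r*(z-o[2])/r[2]
def proj(n,P):
    K,R,t=cam(n); q=(np.atleast_2d(P)@R.T+t)@K.T; return q[:,:2]/q[:,2:]
E
python3 - <<'E'
import numpy as np,cv2
from h import *
s=np.load('pics/side0im.npy')[:,:,::-1]; t=np.load('pics/top0im.npy')[:,:,::-1]
a=cv2.resize(s[170:300,230:390],None,fx=5,fy=4.6,interpolation=cv2.INTER_CUBIC)
cv2.imwrite('pics/c1.png',a)
b=cv2.resize(t[180:340,170:420],(800,512),interpolation=cv2.INTER_CUBIC); cv2.imwrite('pics/c2.png',b)
c=np.hstack([cv2.resize(t[270:360,420:510],(400,400),interpolation=cv2.INTER_CUBIC),cv2.resize(s[310:400,220:310],(400,400),interpolation=cv2.INTER_CUBIC)]); cv2.imwrite('pics/c3.png',c)
E
```

```text
(no output)
```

View pics/c1.png

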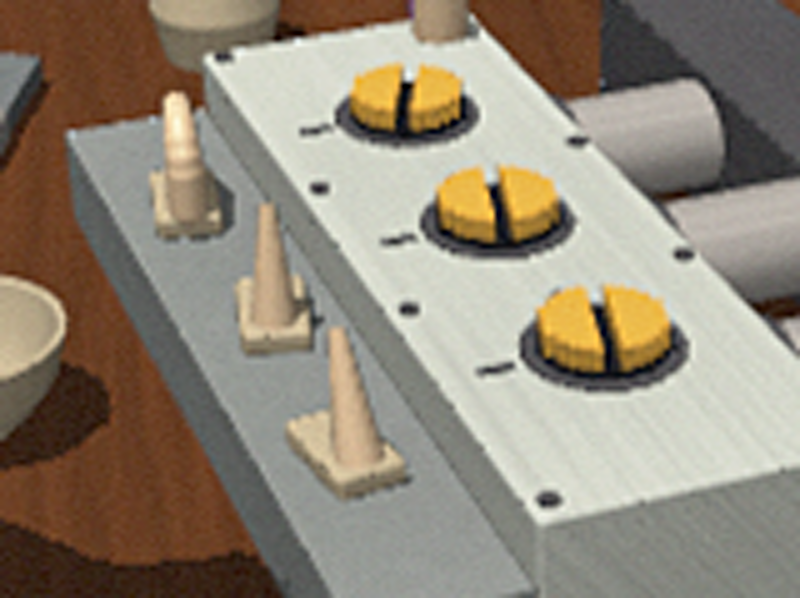

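View pics/c2.png

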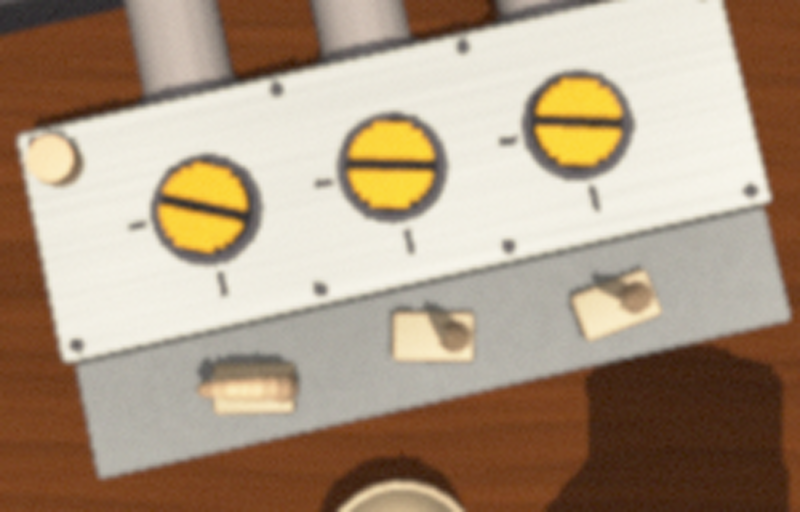

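View pics/c3.png

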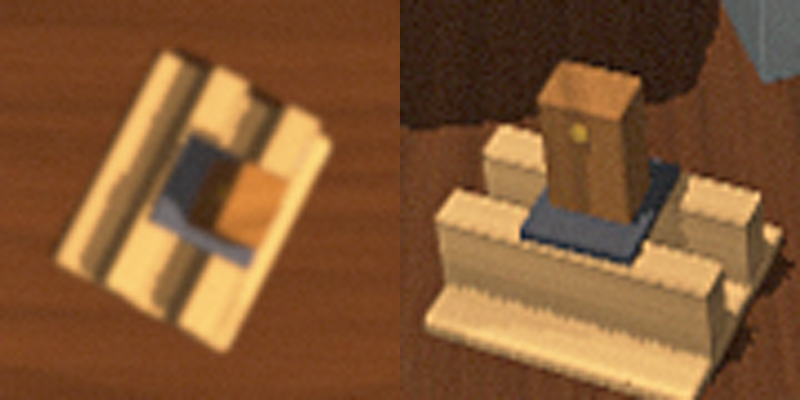

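The bent cone is the left (+y) one, at top (247,301) and side (267,205). The other two stand at top (307,284) and (362,272). So vent1, at top (234,245), is the one to turn. The purple thing at top (137,231) is a look-alike. Next I'll measure the poses.

Run:
```python
from rig import env, vision, spotter
from h import *
ims={n:vision.get_image(n) for n in ["top","side"]}
for n in ims: np.save(f'pics/{n}1im.npy',ims[n][0]); np.save(f'pics/{n}1.npy',ims[n][1])
for n in ims:
  d=ims[n][1]
  for q in ["key","vent1_slot","rest_top"]:
    try: r=spotter.trace(n,q)
    except Exception as e: print(q,e); continue
    for i,o in enumerate(r[:5]):
        P,u,v=pts(n,d,o['pixels'])
        print(n,q,round(o['score'],2),o['rect'],len(P),np.median(P,0).round(4) if len(P) else '',P[:,2].max().round(3) if len(P) else '')
        if o['score']>0.3: np.save(f'pics/m_{n}_{q}_{i}.npy',o['pixels'])
print(env.observe()['time_s'])
```

```text
top key 0.89 [439.7, 235.7, 467.4, 261.4] 535 [ 0.5527 -0.2188  0.0465] 0.084
top key 0.75 [453.6, 302.9, 488.0, 332.1] 585 [ 0.431  -0.237   0.0606] 0.099
top key 0.59 [509.6, 249.0, 542.4, 275.7] 607 [ 0.5301 -0.3387  0.044 ] 0.084
top key 0.58 [279.1, 215.3, 308.5, 247.1] 637 [0.5737 0.0743 0.0929] 0.098
top key 0.49 [335.9, 207.1, 364.2, 234.2] 665 [ 0.5976 -0.0264  0.0925] 0.098
top vent1_slot 0.71 [220.7, 236.5, 246.6, 259.6] 553 [0.5487 0.1754 0.0932] 0.098
top rest_top 0.61 [432.9, 282.5, 496.4, 351.7] 1890 [ 0.4326 -0.2331  0.0097] 0.089
side key 0.89 [328.4, 312.8, 363.8, 365.9] 1041 [ 0.5553 -0.2338  0.0475] 0.082
side key 0.85 [249.7, 326.9, 286.5, 368.0] 1071 [ 0.432  -0.2527  0.0626] 0.096
side key 0.73 [322.7, 377.7, 360.0, 433.0] 1225 [ 0.5333 -0.3569  0.0392] 0.082
side vent1_slot 0.75 [300.9, 186.6, 323.0, 200.0] 305 [0.551  0.1656 0.0914] 0.096
side vent1_slot 0.48 [246.8, 327.5, 286.1, 371.4] 1093 [ 0.4323 -0.253   0.0625] 0.096
side vent1_slot 0.26 [318.0, 209.0, 341.6, 227.1] 372 [0.5761 0.0644 0.0919] 0.096
side rest_top 0.65 [225.6, 336.4, 302.5, 398.1] 2693 [ 0.4287 -0.262   0.021 ] 0.045
0.5
```

Run:
```python
from h import *
d=np.load('pics/top1.npy'); im=np.load('pics/top1im.npy'); g=im.astype(int)
P,u,v=pts('top',d)
def img(u,v):return im[v,u]
# vents: brass colour
C=im[v,u].astype(int)
brass=(C[:,0]>170)&(C[:,1]>130)&(C[:,2]<110)&(P[:,2]>.085)&(P[:,2]<.105)
cs=[]
for k,(cu,cv) in enumerate([(234,245),(292,232),(351,218)]):
    m=brass&(np.hypot(u-cu,v-cv)<20); Q=P[m]
    (x,y),r=cv2.minEnclosingCircle(Q[:,:2].astype(np.float32)*1000)
    # from pixels at z=.095
    px=np.stack([u[m],v[m]],1).astype(np.float32); (a,b),rr=cv2.minEnclosingCircle(px)
    c=ray('top',a,b,.095); cs.append(c[:2])
    # slot: dark pixels within circle
    W=np.array([ray('top',i,j,.095)[:2] for j in range(int(b)-16,int(b)+17) for i in range(int(a)-16,int(a)+17)])
    cc=np.array([im[j,i].astype(int).sum() for j in range(int(b)-16,int(b)+17) for i in range(int(a)-16,int(a)+17)])
    s=W[(np.hypot(*(W-c[:2]).T)<.019)&(cc<200)]
    w,V=np.linalg.eigh(np.cov(s.T)); ax=V[:,1]; ax*=np.sign(ax[1])
    print(k+1,'depth c',x,y,r,'px c',c,rr,'zmed',np.median(Q[:,2]),'slot n',len(s),'mean',s.mean(0),'dir deg',np.degrees(np.arctan2(ax[1],ax[0])),'thick',np.sqrt(w)*1000)
row=cs[0]-cs[2]; print('row dir deg',np.degrees(np.arctan2(row[1],row[0])),np.linalg.norm(row))
# key
for n in ['top','side']:
    d=np.load(f'pics/{n}1.npy'); im=np.load(f'pics/{n}1im.npy'); P,u,v=pts(n,d)
    near=np.hypot(P[:,0]-.43,P[:,1]+.245)<.09
    for nm,lo,hi in [('grip',.055,.11),('griptop',.089,.105),('flange',.0425,.049),('rail',.035,.0425),]:
        m=near&(P[:,2]>lo)&(P[:,2]<hi); Q=P[m]
        if len(Q)<10: print(n,nm,len(Q)); continue
        r=cv2.minAreaRect((Q[:,:2]*1000).astype(np.float32)); print(n,nm,len(Q),Q.mean(0).round(4),r)
```

```text
1 depth c 549.6112670898438 176.6830596923828 24.370920181274414 px c [0.54957137 0.17651884 0.095     ] 14.009025573730469 zmed 0.09379087873904307 slot n 26 mean [0.54977172 0.17672855] dir deg 78.63400907331375 thick [ 0.63353478 11.37653019]
2 depth c 573.5929565429688 74.65831756591797 24.403282165527344 px c [0.57313215 0.07417487 0.095     ] 13.86575984954834 zmed 0.09363151916778902 slot n 15 mean [0.57410032 0.07048668] dir deg 90.49408138283569 thick [1.57529103e-09 9.46750438e+00]Traceback (most recent call last):
  File "<stdin>", line 16, in <module>
  File "h.py", line 9, in ray
    K,R,t=cam(n); r=R.T@np.linalg.inv(K)@np.array([u,v,1.]); o=-R.T@t; return o+r*(z-o[2])/r[2]
          ~~~^^^
  File "h.py", line 4, in cam
    c=vision.camera_info(n); R,_=cv2.Rodrigues(c['rvec']); K=np.array([[c['fx'],0,c['cx']],[0,c['fy'],c['cy']],[0,0,1]]); return K,R,np.array(c['tvec'])
ValueError: time passes only in moves, steps and waits
```

```bash
sed -i 's/^def cam(n):/import functools\n@functools.cache\ndef cam(n):/' h.py
python3 - <<'E'
from h import *
d=np.load('pics/top1.npy'); im=np.load('pics/top1im.npy')
P,u,v=pts('top',d)
C=im[v,u].astype(int)
brass=(C[:,0]>170)&(C[:,1]>130)&(C[:,2]<110)&(P[:,2]>.085)&(P[:,2]<.105)
cs=[]
for k,(cu,cv) in enumerate([(234,245),(292,232),(351,218)]):
    m=brass&(np.hypot(u-cu,v-cv)<20)
    px=np.stack([u[m],v[m]],1).astype(np.float32); (a,b),rr=cv2.minEnclosingCircle(px)
    c=ray('top',a,b,.095)[:2]; cs.append(c)
    a,b=int(a),int(b)
    ij=[(i,j) for j in range(b-16,b+17) for i in range(a-16,a+17)]
    W=np.array([ray('top',i,j,.095)[:2] for i,j in ij]); br=np.array([im[j,i].astype(float).sum() for i,j in ij])
    k_=(np.hypot(*(W-c).T)<.018); W=W[k_]; w=np.clip(330-br[k_],0,None)
    mu=(W*w[:,None]).sum(0)/w.sum(); X=W-mu; cov=(X*w[:,None]).T@X/w.sum(); e,V=np.linalg.eigh(cov); ax=V[:,1]*np.sign(V[1,1])
    print(k+1,c.round(4),'slotmean',mu.round(4),'deg',np.degrees(np.arctan2(ax[1],ax[0])).round(2),(np.sqrt(e)*1e3).round(2))
row=cs[0]-cs[2]; print('row',np.degrees(np.arctan2(row[1],row[0])),np.linalg.norm(row))
# box top edges
m=(P[:,2]>.075)&(P[:,2]<.085)&(P[:,0]>.4)&(P[:,0]<.75)&(np.abs(P[:,1]-.075)<.25)
print('box',np.median(P[m,2]),cv2.minAreaRect((P[m,:2]*1000).astype(np.float32)))
for n in ['top','side']:
    d=np.load(f'pics/{n}1.npy'); im=np.load(f'pics/{n}1im.npy'); P,u,v=pts(n,d)
    near=np.hypot(P[:,0]-.43,P[:,1]+.245)<.09
    for nm,lo,hi in [('grip',.055,.11),('griptop',.089,.105),('flange',.0425,.049),('rail',.035,.0425),('base',.003,.012)]:
        m=near&(P[:,2]>lo)&(P[:,2]<hi); Q=P[m]
        if len(Q)<10: print(n,nm,len(Q)); continue
        r=cv2.minAreaRect((Q[:,:2]*1000).astype(np.float32)); print(n,nm,len(Q),Q.mean(0).round(4),r)
E
```

```text
1 [0.5496 0.1765] slotmean [0.5497 0.1764] deg 78.79 [ 1.15 10.33]
2 [0.5731 0.0742] slotmean [0.5741 0.0742] deg 89.09 [ 1.18 10.49]
3 [ 0.5981 -0.0273] slotmean [ 0.5985 -0.0279] deg 88.43 [ 1.04 10.09]
row 103.387677389674 0.20949235239270667
box 0.07871373828451425 ((618.7667846679688, 94.33976745605469), (320.37005615234375, 416.83392333984375), 13.72797679901123)
top grip 308 [ 0.4309 -0.2406  0.0865] ((430.4682922363281, -243.21742248535156), (21.3585262298584, 29.729543685913086), 64.17668914794922)
top griptop 208 [ 0.4305 -0.2431  0.0932] ((430.324462890625, -243.372802734375), (20.333703994750977, 29.3671932220459), 62.8414421081543)
top flange 172 [ 0.4296 -0.2341  0.0443] ((421.93353271484375, -238.2756805419922), (46.416015625, 75.07652282714844), 62.3100700378418)
top rail 673 [ 0.4292 -0.2393  0.0387] ((429.6637268066406, -242.39004516601562), (48.799171447753906, 100.13046264648438), 62.30655288696289)
top base 941 [ 0.4318 -0.2353  0.0065] ((426.44390869140625, -251.26072692871094), (161.2617950439453, 168.8868408203125), 82.95389556884766)
side grip 638 [ 0.4323 -0.2509  0.08  ] ((432.0174560546875, -245.2539520263672), (22.918642044067383, 31.16069221496582), 64.55743408203125)
side griptop 242 [ 0.4322 -0.2472  0.0931] ((432.3825378417969, -244.91256713867188), (21.310012817382812, 30.778017044067383), 63.79335021972656)
side flange 295 [ 0.4315 -0.2544  0.0444] ((431.7861328125, -245.23934936523438), (46.54154968261719, 41.17323684692383), 64.85741424560547)
side rail 811 [ 0.4327 -0.2512  0.0386] ((431.2586669921875, -244.69961547851562), (49.88221740722656, 100.39649963378906), 61.86975860595703)
side base 908 [ 0.4251 -0.2707  0.0068] ((434.3590087890625, -271.76983642578125), (124.20771026611328, 72.4149398803711), 5.499021053314209)
```

>>> jog_arm --plan '[[[0, 0, 0, 0, 0, 0.98], [0, 0, 0, 0, 0, 0.98], [0, 0, 0, 0, 0, 0.98], [0, 0, 0, 0, 0, 0.98], [0, 0, 0, 0, 0, 0.98]]]' --grip 1

```text
time_s: 1.0
position: [0.137, -0.5326, 0.2313]
tool_rot: [[0.883, -0.47, 0.0], [-0.47, -0.883, 0.0], [-0.0, -0.0, -1.0]]
ft_force: [0.8, -0.4, 0.0]
grip_width: 0.0853
```

>>> jog_arm --plan '[[[0.158, -0.49, 0.1, 0, 0, 0], [0.158, -0.49, 0.1, 0, 0, 0], [0.158, -0.49, 0.1, 0, 0, 0], [0.158, -0.49, 0.1, 0, 0, 0], [0.158, -0.49, 0.1, 0, 0, 0], [0.158, -0.49, 0.1, 0, 0, 0], [0.158, -0.49, 0.1, 0, 0, 0], [0.158, -0.49, 0.1, 0, 0, 0], [0.158, -0.49, 0.1, 0, 0, 0], [0.158, -0.49, 0.1, 0, 0, 0]]]'

```text
time_s: 2.0
position: [0.2846, -0.3878, 0.1913]
tool_rot: [[0.885, -0.465, 0.0], [-0.465, -0.885, -0.0], [0.0, 0.0, -1.0]]
ft_force: [-0.9, -1.1, 0.2]
grip_width: 0.0855
```

>>> jog_arm --plan '[[[0.158, -0.49, 0.1, 0, 0, 0], [0.158, -0.49, 0.1, 0, 0, 0], [0.158, -0.49, 0.1, 0, 0, 0], [0.158, -0.49, 0.1, 0, 0, 0], [0.158, -0.49, 0.1, 0, 0, 0], [0.158, -0.49, 0.1, 0, 0, 0], [0.158, -0.49, 0.1, 0, 0, 0], [0.158, -0.49, 0.1, 0, 0, 0], [0.158, -0.49, 0.1, 0, 0, 0], [0.158, -0.49, 0.1, 0, 0, 0]]]'

```text
time_s: 3.0
position: [0.4317, -0.2437, 0.1513]
tool_rot: [[0.886, -0.465, 0.0], [-0.465, -0.886, -0.0], [0.0, 0.0, -1.0]]
ft_force: [0.1, -1.2, -0.6]
grip_width: 0.0852
```

```bash
cat >> h.py <<'E'
def rel(x,y,z,yaw=None):
    "shift in tool units and turn about tool z (units) to world target; yaw = tool x heading deg"
    from rig import env
    s=env.observe(); R=np.array(s['tool_rot']); p=np.array(s['position'])
    th=np.degrees(np.arctan2(R[1,0],R[0,0])); 
    print('t',s['time_s'],'pos',p.round(4),'yaw',th.round(2),'tilt',R[:,2].round(3),'w',round(s['grip_width'],4),'F',np.round(s['ft_force'],1),'M',np.round(s['wrist_torque'],2))
    dd=R.T@(np.array([x,y,z])-p)/.04
    print('tool shift units',dd.round(3), 'turn units', None if yaw is None else round(-(yaw-th)/np.degrees(.15),3))
    if yaw is not None:
        c,s_=np.cos(np.radians(yaw)),np.sin(np.radians(yaw)); D=np.array([x,y,z])-p
        print('shift units after turn',((np.array([[c,s_,0],[s_,-c,0],[0,0,-1]]))@D/.04).round(3))
E
python3 -c "
from h import *
rel(.4313,-.2441,.053,-27.7)"
```

```text
t 3.0 pos [ 0.4317 -0.2437  0.1513] yaw -27.69 tilt [ 0. -0. -1.] w 0.0852 F [ 0.1 -1.2 -0.6] M [-0.03  0.06 -0.01]
tool shift units [-0.004  0.014  2.457] turn units 0.002
shift units after turn [-0.004  0.014  2.457]
```

>>> jog_arm --plan '[[[0, 0, 0.245, 0, 0, 0], [0, 0, 0.245, 0, 0, 0], [0, 0, 0.245, 0, 0, 0], [0, 0, 0.245, 0, 0, 0], [0, 0, 0.245, 0, 0, 0], [0, 0, 0.245, 0, 0, 0], [0, 0, 0.245, 0, 0, 0], [0, 0, 0.245, 0, 0, 0], [0, 0, 0.245, 0, 0, 0], [0, 0, 0.245, 0, 0, 0]]]'

```text
time_s: 4.0
position: [0.4311, -0.2442, 0.0525]
tool_rot: [[0.886, -0.465, -0.0], [-0.465, -0.886, -0.0], [-0.0, 0.0, -1.0]]
ft_force: [0.5, -0.3, -0.0]
grip_width: 0.0854
```

>>> jog_arm --plan '[[[0, 0, 0, 0, 0, 0], [0, 0, 0, 0, 0, 0], [0, 0, 0, 0, 0, 0], [0, 0, 0, 0, 0, 0], [0, 0, 0, 0, 0, 0], [0, 0, 0, 0, 0, 0], [0, 0, 0, 0, 0, 0], [0, 0, 0, 0, 0, 0], [0, 0, 0, 0, 0, 0], [0, 0, 0, 0, 0, 0]]]' --grip -1 --squeeze 70

```text
time_s: 5.0
position: [0.4313, -0.2444, 0.0538]
tool_rot: [[0.886, -0.465, 0.001], [-0.465, -0.886, -0.001], [0.001, 0.0, -1.0]]
ft_force: [0.3, 0.9, 6.0]
grip_width: 0.0194
```

>>> jog_arm --plan '[[[0, 0, -0.25, 0, 0, 0], [0, 0, -0.35, 0, 0, 0], [0, 0, -0.35, 0, 0, 0], [0, 0, -0.35, 0, 0, 0], [0, 0, -0.35, 0, 0, 0], [0, 0, -0.35, 0, 0, 0], [0, 0, -0.35, 0, 0, 0], [0, 0, -0.35, 0, 0, 0], [0, 0, -0.3, 0, 0, 0], [0, 0, 0, 0, 0, 0]]]'

```text
time_s: 6.0
position: [0.4315, -0.2445, 0.1749]
tool_rot: [[0.886, -0.465, 0.002], [-0.465, -0.886, -0.002], [0.003, 0.001, -1.0]]
ft_force: [0.4, 0.6, -1.2]
grip_width: 0.0193
```

Run:
```python
from rig import env, vision, spotter
from h import *
im,d=vision.get_image('side'); np.save('pics/s2.npy',d)
cv2.imwrite('pics/s2.png',im[:,:,::-1])
rel(.5497,.1765,.17,78.8)
p=env.observe()['position']
c=proj('side',p)[0]; print(c); a,b=int(c[0]),int(c[1])
cv2.imwrite('pics/s2c.png',cv2.resize(im[b-70:b+70,a-70:a+70,::-1],(590,590),interpolation=cv2.INTER_CUBIC))
```

```text
t 6.05 pos [ 0.4311 -0.2442  0.1739] yaw -27.68 tilt [ 0.001 -0.001 -1.   ] w 0.0191 F [ 0.3 -0.6 -1.2] M [ 0.04 -0.03 -0.03]
tool shift units [ -2.262 -10.692   0.091] turn units -12.39
shift units after turn [10.894  0.865  0.097]
[257.21811638 285.9814839 ]
```

View pics/s2c.png

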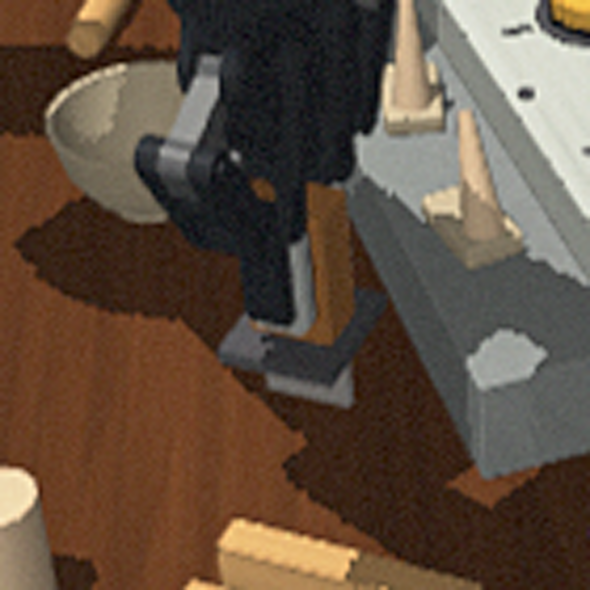

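The key is held upright, with the flange just under the fingertips and the blade pointing down. I'll turn it to the slot's angle and carry it over vent1.

>>> jog_arm --plan '[[[0, 0, -0.1, 0, 0, -0.826], [0, 0, -0.1, 0, 0, -0.826], [0, 0, -0.1, 0, 0, -0.826], [0, 0, -0.1, 0, 0, -0.826], [0, 0, -0.1, 0, 0, -0.826], [0, 0, -0.1, 0, 0, -0.826], [0, 0, 0, 0, 0, -0.826], [0, 0, 0, 0, 0, -0.826], [0, 0, 0, 0, 0, -0.826], [0, 0, 0, 0, 0, -0.826]]]'

```text
time_s: 7.05
position: [0.4307, -0.2439, 0.1965]
tool_rot: [[0.724, 0.69, -0.001], [0.69, -0.724, 0.001], [-0.0, -0.002, -1.0]]
ft_force: [-0.7, 0.3, -1.6]
grip_width: 0.019
```

>>> jog_arm --plan '[[[0, 0, 0, 0, 0, -0.826], [0, 0, 0, 0, 0, -0.826], [0, 0, 0, 0, 0, -0.826], [0, 0, 0, 0, 0, -0.826], [0, 0, 0, 0, 0, -0.826]]]'

```text
time_s: 7.55
position: [0.4307, -0.2439, 0.1965]
tool_rot: [[0.189, 0.982, -0.001], [0.982, -0.189, 0.001], [0.001, -0.002, -1.0]]
ft_force: [0.6, 0.5, -0.2]
grip_width: 0.0192
```

>>> jog_arm --plan '[[[0.54, 0.043, 0, 0, 0, 0], [0.54, 0.043, 0, 0, 0, 0], [0.54, 0.043, 0, 0, 0, 0], [0.54, 0.043, 0, 0, 0, 0], [0.54, 0.043, 0, 0, 0, 0], [0.54, 0.043, 0, 0, 0, 0], [0.54, 0.043, 0, 0, 0, 0], [0.54, 0.043, 0, 0, 0, 0], [0.54, 0.043, 0, 0, 0, 0], [0.54, 0.043, 0, 0, 0, 0]]]'

```text
time_s: 8.55
position: [0.4896, -0.0347, 0.1965]
tool_rot: [[0.194, 0.981, -0.002], [0.981, -0.194, 0.001], [0.0, -0.002, -1.0]]
ft_force: [-0.3, -0.5, -1.2]
grip_width: 0.019
```

>>> jog_arm --plan '[[[0.54, 0.043, 0, 0, 0, 0], [0.54, 0.043, 0, 0, 0, 0], [0.54, 0.043, 0, 0, 0, 0], [0.54, 0.043, 0, 0, 0, 0], [0.54, 0.043, 0, 0, 0, 0], [0.54, 0.043, 0, 0, 0, 0], [0.54, 0.043, 0, 0, 0, 0], [0.54, 0.043, 0, 0, 0, 0], [0.54, 0.043, 0, 0, 0, 0], [0.54, 0.043, 0, 0, 0, 0]]]'

```text
time_s: 9.55
position: [0.5485, 0.1737, 0.1963]
tool_rot: [[0.194, 0.981, -0.002], [0.981, -0.194, -0.0], [-0.001, -0.002, -1.0]]
ft_force: [-0.9, -0.1, -1.4]
grip_width: 0.0194
```

Run:
```python
from rig import env, vision, spotter
from h import *
im,d=vision.get_image('side'); np.save('pics/s3.npy',d);np.save('pics/s3im.npy',im)
rel(.5497,.1765,.15,78.8)
p=np.array(env.observe()['position'])
for dz in [0,-.04]: print(proj('side',p+[0,0,dz]))
a,b=310,190
cv2.imwrite('pics/s3c.png',cv2.resize(im[b-70:b+50,a-60:a+60,::-1],(600,600),interpolation=cv2.INTER_CUBIC))
```

```text
t 9.6 pos [0.5489 0.1762 0.1962] yaw 78.9 tilt [-0.001  0.001 -1.   ] w 0.0193 F [-1.9  1.7 -1.2] M [ 0.07  0.07 -0.01]
tool shift units [0.01  0.02  1.155] turn units 0.011
shift units after turn [0.011 0.018 1.155]
[[308.62677475 143.86148959]]
[[309.10184432 161.92235194]]
```

View pics/s3c.png

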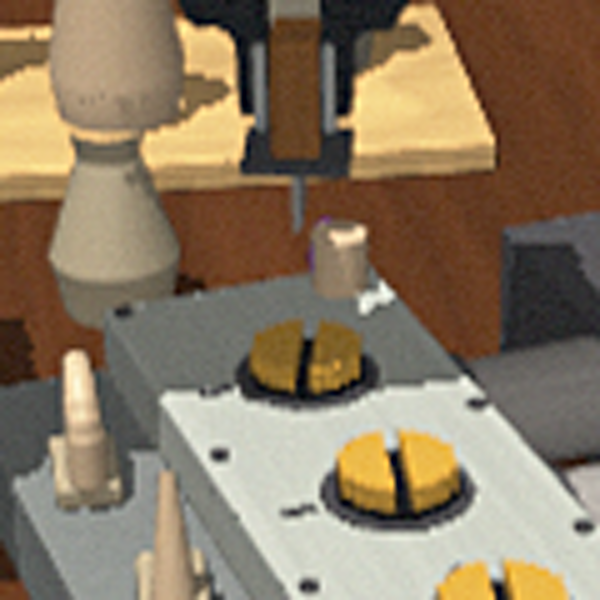

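Run:
```python
from h import *
c=np.array([.5497,.1765,.095]); a=np.radians(78.8); D=np.array([np.cos(a),np.sin(a),0])
im=np.load('pics/s3im.npy')[:,:,::-1]
big=cv2.resize(im[150:210,280:340],(720,720),interpolation=cv2.INTER_CUBIC)
def dr(P,col):
    q=((proj('side',P)[0]-[280,150]+.5)*12).astype(int); cv2.circle(big,tuple(int(i) for i in q),4,col,-1)
for k in (-.023,0,.023): dr(c+k*D,(0,0,255))
tcp=np.array([.5489,.1762,.095])
for k in (-.023,0,.023): dr(tcp+k*D,(255,0,0))
for k in (-.015,0,.015): dr(np.array([.5489,.1762,.1962-.0398])+k*D,(0,255,0))
print(proj('side',np.array([c-.023*D,c,c+.023*D])))
cv2.imwrite('pics/s3d.png',big)
# brass centre in original side img
im=np.load('pics/side1im.npy').astype(int); d=np.load('pics/side1.npy'); P,u,v=pts('side',d); C=im[v,u]
m=(C[:,0]>170)&(C[:,1]>120)&(C[:,2]<110)&(P[:,2]>.0925)&(np.hypot(u-311,v-192)<20)
print(cv2.minEnclosingCircle((P[m,:2]*1000).astype(np.float32)),P[m].mean(0))
```

```text
[[309.25497288 193.21489371]
 [310.15120731 188.09044043]
 [311.01705921 183.13970716]]
((552.119140625, 140.10665893554688), 58.53815841674805) [0.55200553 0.16850931 0.09385172]
```

View pics/s3d.png

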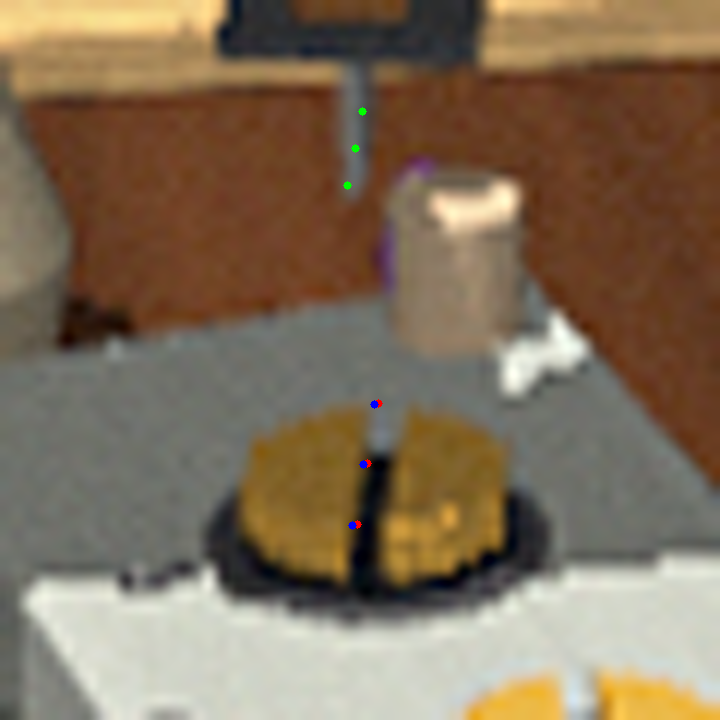

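Both cameras disagree with the arm by about 1 mm in opposite directions, and the slot lies about 1.5 mm further in +x than I assumed. I'll correct that and lower to just above the head.

>>> jog_arm --plan '[[[0, 0.042, 0, 0, 0, 0], [0, 0, 0.175, 0, 0, 0], [0, 0, 0.175, 0, 0, 0], [0, 0, 0.175, 0, 0, 0], [0, 0, 0.175, 0, 0, 0], [0, 0, 0.175, 0, 0, 0], [0, 0, 0.175, 0, 0, 0], [0, 0, 0.175, 0, 0, 0], [0, 0, 0.15, 0, 0, 0], [0, 0, 0, 0, 0, 0]]]'

```text
time_s: 10.6
position: [0.55, 0.1725, 0.1414]
tool_rot: [[0.194, 0.981, -0.002], [0.981, -0.194, -0.0], [-0.0, -0.002, -1.0]]
ft_force: [-0.4, -0.8, -0.8]
grip_width: 0.0194
```

Run:
```python
from rig import env, vision, spotter
from h import *
im,d=vision.get_image('side'); np.save('pics/s4im.npy',im)
rel(.5505,.1757,.126,78.8)
cv2.imwrite('pics/s4c.png',cv2.resize(im[150:210,280:340,::-1],(720,720),interpolation=cv2.INTER_CUBIC))
```

```text
t 10.65 pos [0.5503 0.1725 0.142 ] yaw 78.8 tilt [-0.001 -0.    -1.   ] w 0.0194 F [ 0.1 -0.  -0.7] M [ 0.04 -0.06 -0.02]
tool shift units [ 0.079 -0.01   0.399] turn units -0.0
shift units after turn [ 0.079 -0.01   0.399]
```

View pics/s4c.png

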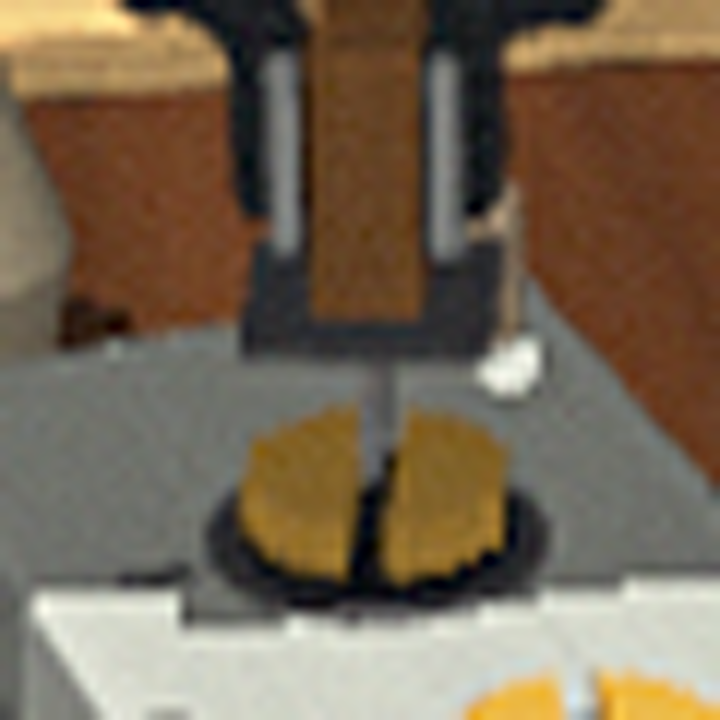

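>>> jog_arm --plan '[[[0.085, -0.008, 0, 0, 0, 0], [0, 0, 0, 0, 0, 0], [0, 0, 0.06, 0, 0, 0], [0, 0, 0.06, 0, 0, 0], [0, 0, 0.06, 0, 0, 0], [0, 0, 0, 0, 0, 0]]]'

```text
time_s: 11.25
position: [0.5506, 0.1758, 0.1347]
tool_rot: [[0.194, 0.981, -0.001], [0.981, -0.194, -0.0], [-0.0, -0.001, -1.0]]
ft_force: [-0.6, 0.6, -0.8]
grip_width: 0.0192
```

Run:
```python
from h import *
rel(.5505,.1762,.126,78.8)
```

```text
t 11.25 pos [0.5506 0.1758 0.1347] yaw 78.79 tilt [-0.001 -0.    -1.   ] w 0.0192 F [-0.6  0.6 -0.8] M [ 0.04  0.01 -0.01]
tool shift units [ 0.009 -0.003  0.217] turn units -0.001
shift units after turn [ 0.009 -0.003  0.217]
```

>>> jog_arm --plan '[[[0, 0, 0.05, 0, 0, 0], [0, 0, 0.05, 0, 0, 0], [0, 0, 0.05, 0, 0, 0], [0, 0, 0.05, 0, 0, 0], [0, 0, 0, 0, 0, 0]]]'

```text
time_s: 11.75
position: [0.5506, 0.1759, 0.1268]
tool_rot: [[0.194, 0.981, -0.001], [0.981, -0.194, -0.0], [-0.0, -0.001, -1.0]]
ft_force: [0.1, 0.1, -1.6]
grip_width: 0.0192
```

Run:
```python
from rig import env, vision, spotter
from h import *
im,d=vision.get_image('side'); np.save('pics/s5im.npy',im)
rel(.5505,.1762,.126,78.8)
cv2.imwrite('pics/s5c.png',cv2.resize(im[150:210,280:340,::-1],(720,720),interpolation=cv2.INTER_CUBIC))
```

```text
t 11.8 pos [0.5507 0.1759 0.127 ] yaw 78.8 tilt [-0. -0. -1.] w 0.0195 F [-0.3 -0.2 -1.1] M [ 0.02 -0.   -0.08]
tool shift units [ 0.006 -0.007  0.025] turn units -0.0
shift units after turn [ 0.006 -0.007  0.025]
```

View pics/s5c.png

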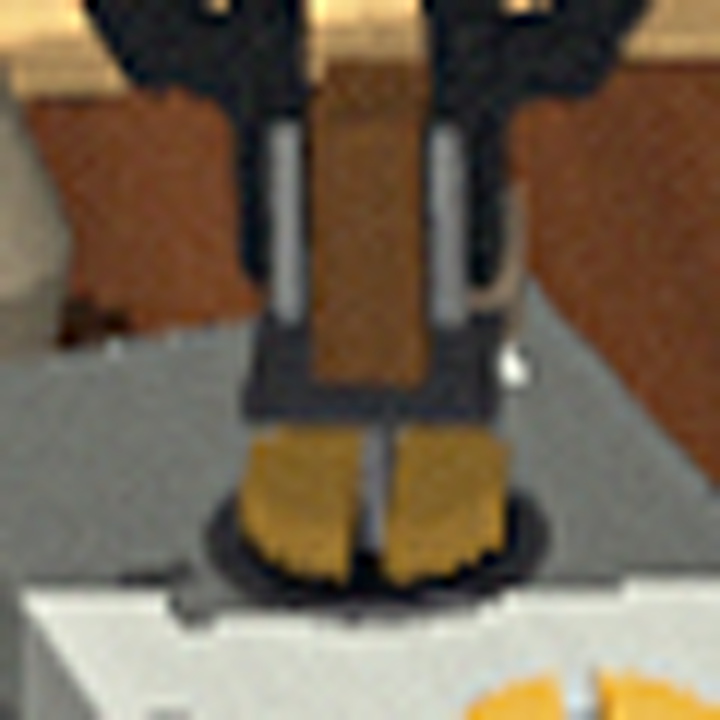

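The blade sits about 8 mm deep in the slot with no contact force. Now I'll turn it clockwise.

>>> jog_arm --plan '[[[0, 0, 0, 0, 0, 0.4], [0, 0, 0, 0, 0, 0.4], [0, 0, 0, 0, 0, 0.4], [0, 0, 0, 0, 0, 0.4], [0, 0, 0, 0, 0, 0.4], [0, 0, 0, 0, 0, 0.4], [0, 0, 0, 0, 0, 0.4], [0, 0, 0, 0, 0, 0.4], [0, 0, 0, 0, 0, 0.4], [0, 0, 0, 0, 0, 0.4]]]'

```text
time_s: 12.8
position: [0.5502, 0.1762, 0.1271]
tool_rot: [[0.716, 0.698, -0.001], [0.698, -0.716, 0.0], [-0.001, -0.001, -1.0]]
ft_force: [-2.1, 0.5, 0.4]
grip_width: 0.0193
```

Run:
```python
from h import *
rel(.5507,.1759,.126,13.4)
```

```text
t 12.8 pos [0.5502 0.1762 0.1271] yaw 44.3 tilt [-0.001  0.    -1.   ] w 0.0193 F [-2.1  0.5  0.4] M [0.23 0.41 0.11]
tool shift units [0.004 0.014 0.029] turn units 3.595
shift units after turn [0.01  0.01  0.029]
```

>>> jog_arm --plan '[[[0, 0, 0, 0, 0, 0.4], [0, 0, 0, 0, 0, 0.4], [0, 0, 0, 0, 0, 0.4], [0, 0, 0, 0, 0, 0.4], [0, 0, 0, 0, 0, 0.4], [0, 0, 0, 0, 0, 0.4], [0, 0, 0, 0, 0, 0.4], [0, 0, 0, 0, 0, 0.4], [0, 0, 0, 0, 0, 0.4]]]'

```text
time_s: 13.7
position: [0.5502, 0.1762, 0.1272]
tool_rot: [[0.973, 0.231, -0.001], [0.231, -0.973, 0.0], [-0.001, -0.001, -1.0]]
ft_force: [-1.3, 0.3, -0.0]
grip_width: 0.0192
```

Run:
```python
from h import *
rel(.5507,.1759,.126,13.4)
```

```text
t 13.7 pos [0.5502 0.1762 0.1272] yaw 13.36 tilt [-0.001  0.    -1.   ] w 0.0192 F [-1.3  0.3 -0. ] M [0.26 0.42 0.14]
tool shift units [0.01  0.01  0.029] turn units -0.004
shift units after turn [0.01  0.01  0.029]
```

>>> jog_arm --plan '[[[0, 0, 0, 0, 0, 0.2], [0, 0, 0, 0, 0, 0.2]]]'

```text
time_s: 13.9
position: [0.5502, 0.1762, 0.1271]
tool_rot: [[0.985, 0.173, -0.001], [0.173, -0.985, 0.0], [-0.001, -0.001, -1.0]]
ft_force: [-2.1, 1.5, -0.3]
grip_width: 0.0187
```

Run:
```python
from h import *
rel(.5507,.1759,.126,13.4)
```

```text
t 13.9 pos [0.5502 0.1762 0.1271] yaw 9.99 tilt [-0.001  0.    -1.   ] w 0.0187 F [-2.1  1.5 -0.3] M [0.24 0.45 0.13]
tool shift units [0.011 0.01  0.029] turn units -0.397
shift units after turn [0.01  0.011 0.029]
```

>>> jog_arm --plan '[[[0, 0, 0, 0, 0, 0.2], [0, 0, 0, 0, 0, 0.2]]]'

```text
time_s: 14.1
position: [0.5502, 0.1762, 0.1271]
tool_rot: [[0.993, 0.114, -0.001], [0.114, -0.993, 0.0], [-0.001, -0.001, -1.0]]
ft_force: [-1.5, 1.5, 0.6]
grip_width: 0.0195
```

Run:
```python
from h import *
rel(.5507,.1759,.126,13.4)
```

```text
t 14.1 pos [0.5502 0.1762 0.1271] yaw 6.56 tilt [-0.001  0.    -1.   ] w 0.0195 F [-1.5  1.5  0.6] M [0.29 0.44 0.08]
tool shift units [0.011 0.009 0.029] turn units -0.796
shift units after turn [0.01  0.011 0.029]
```

>>> jog_arm --plan '[[[0, 0, 0, 0, 0, 0.15], [0, 0, 0, 0, 0, 0.15]]]'

```text
time_s: 14.3
position: [0.5503, 0.1762, 0.1272]
tool_rot: [[0.998, 0.069, -0.001], [0.069, -0.998, 0.0], [-0.001, -0.0, -1.0]]
ft_force: [-4.1, 1.9, 0.1]
grip_width: 0.0197
```

Run:
```python
from h import *
rel(.5507,.1759,.126,13.4)
```

```text
t 14.3 pos [0.5503 0.1762 0.1272] yaw 3.98 tilt [-0.001  0.    -1.   ] w 0.0197 F [-4.1  1.9  0.1] M [0.43 0.72 0.32]
tool shift units [0.01  0.008 0.029] turn units -1.096
shift units after turn [0.009 0.009 0.029]
```

>>> jog_arm --plan '[[[0, 0, 0, 0, 0, 0.15], [0, 0, 0, 0, 0, 0.1]]]'

```text
time_s: 14.5
position: [0.5503, 0.1761, 0.1271]
tool_rot: [[0.999, 0.032, -0.001], [0.032, -0.999, 0.0], [-0.001, -0.0, -1.0]]
ft_force: [-5.3, 2.5, 0.8]
grip_width: 0.0196
```

Run:
```python
from rig import vision
from h import *
rel(.5507,.1759,.126,13.4)
im,d=vision.get_image('side')
t,_=vision.get_image('top')
cv2.imwrite('pics/s6.png',np.hstack([cv2.resize(im[150:210,280:340,::-1],(400,400),interpolation=cv2.INTER_CUBIC),cv2.resize(t[200:290,190:280,::-1],(400,400),interpolation=cv2.INTER_CUBIC)]))
```

```text
t 14.5 pos [0.5503 0.1761 0.1271] yaw 1.86 tilt [-0.001  0.    -1.   ] w 0.0196 F [-5.3  2.5  0.8] M [0.53 0.92 0.8 ]
tool shift units [0.01  0.007 0.029] turn units -1.343
shift units after turn [0.008 0.008 0.029]
```

View pics/s6.png

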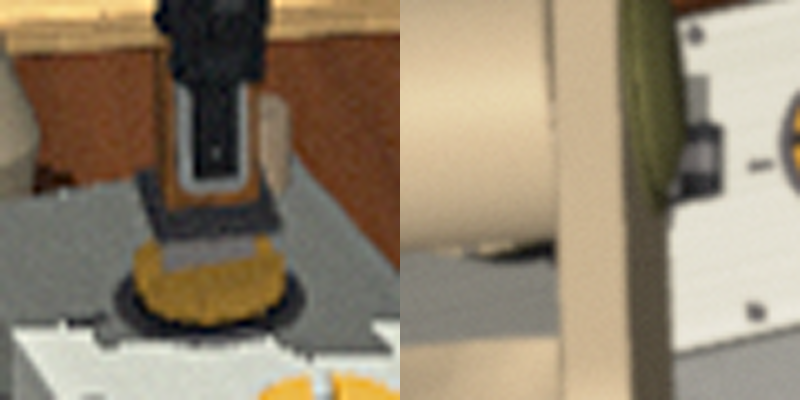

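The moment jumped from 0.13 to 0.8 N·m, so the vent is against its stop. I'll back off into the slot's play and lift out.

>>> jog_arm --plan '[[[0, 0, 0, 0, 0, -0.3], [0, 0, 0, 0, 0, -0.3], [0, 0, 0, 0, 0, -0.3], [0, 0, 0, 0, 0, 0]]]'

```text
time_s: 15.0
position: [0.5514, 0.1756, 0.1272]
tool_rot: [[0.986, 0.166, 0.001], [0.166, -0.986, -0.0], [0.001, 0.001, -1.0]]
ft_force: [1.1, 0.3, -1.4]
grip_width: 0.019
```

Run:
```python
from h import *
rel(.5503,.1762,.2,9.5)
```

```text
t 15.0 pos [0.5514 0.1756 0.1272] yaw 9.58 tilt [ 0.001 -0.    -1.   ] w 0.019 F [ 1.1  0.3 -1.4] M [ 0.07 -0.01 -0.02]
tool shift units [-0.022 -0.018 -1.821] turn units 0.009
shift units after turn [-0.025 -0.019 -1.821]
```

>>> jog_arm --plan '[[[0, 0, -0.05, 0, 0, 0], [0, 0, -0.1, 0, 0, 0], [0, 0, -0.1, 0, 0, 0], [0, 0, -0.1, 0, 0, 0], [0, 0, -0.25, 0, 0, 0], [0, 0, -0.25, 0, 0, 0], [0, 0, -0.25, 0, 0, 0], [0, 0, -0.25, 0, 0, 0], [0, 0, -0.25, 0, 0, 0], [0, 0, -0.25, 0, 0, 0]]]'

```text
time_s: 16.0
position: [0.5507, 0.1759, 0.2021]
tool_rot: [[0.986, 0.167, 0.0], [0.167, -0.986, 0.0], [0.0, 0.0, -1.0]]
ft_force: [0.3, -0.0, -0.7]
grip_width: 0.0192
```

Run:
```python
from rig import vision
from h import *
rel(.4313,-.2442,.2,-27.7)
im,d=vision.get_image('side')
cv2.imwrite('pics/s7.png',cv2.resize(im[120:250,240:370,::-1],(600,600),interpolation=cv2.INTER_CUBIC))
```

```text
t 16.0 pos [0.5507 0.1759 0.2021] yaw 9.62 tilt [ 0.  0. -1.] w 0.0192 F [ 0.3 -0.  -0.7] M [-0.01  0.05  0.04]
tool shift units [-4.698  9.857  0.051] turn units 4.342
shift units after turn [ 2.239 10.687  0.052]
```

View pics/s7.png

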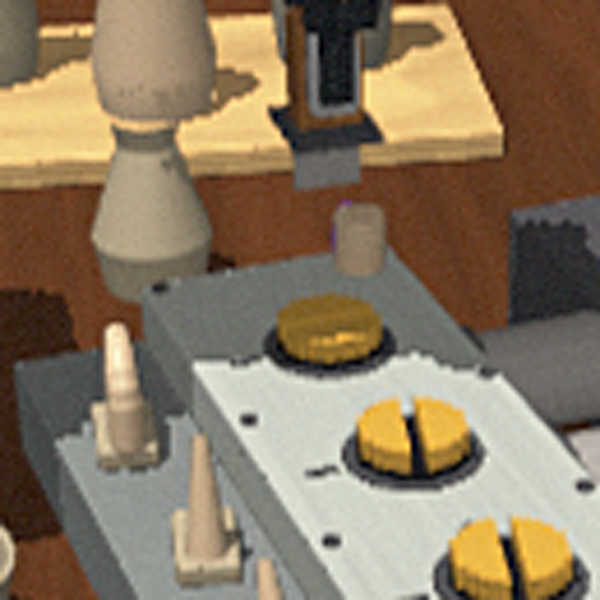

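>>> jog_arm --plan '[[[0, 0, 0, 0, 0, 0.868], [0, 0, 0, 0, 0, 0.868], [0, 0, 0, 0, 0, 0.868], [0, 0, 0, 0, 0, 0.868], [0, 0, 0, 0, 0, 0.868]]]'

```text
time_s: 16.55
position: [0.5507, 0.1759, 0.2012]
tool_rot: [[0.883, -0.469, -0.0], [-0.469, -0.883, -0.0], [-0.0, 0.0, -1.0]]
ft_force: [0.2, 0.8, -0.8]
grip_width: 0.019
```

>>> jog_arm --plan '[[[0.112, 0.534, 0, 0, 0, 0], [0.112, 0.534, 0, 0, 0, 0], [0.112, 0.534, 0, 0, 0, 0], [0.112, 0.534, 0, 0, 0, 0], [0.112, 0.534, 0, 0, 0, 0], [0.112, 0.534, 0, 0, 0, 0], [0.112, 0.534, 0, 0, 0, 0], [0.112, 0.534, 0, 0, 0, 0], [0.112, 0.534, 0, 0, 0, 0], [0.112, 0.534, 0, 0, 0, 0]]]'

```text
time_s: 17.55
position: [0.4908, -0.0349, 0.2013]
tool_rot: [[0.886, -0.465, 0.0], [-0.465, -0.886, -0.0], [0.0, 0.0, -1.0]]
ft_force: [0.2, 0.4, -1.7]
grip_width: 0.0192
```

>>> jog_arm --plan '[[[0.112, 0.534, 0, 0, 0, 0], [0.112, 0.534, 0, 0, 0, 0], [0.112, 0.534, 0, 0, 0, 0], [0.112, 0.534, 0, 0, 0, 0], [0.112, 0.534, 0, 0, 0, 0], [0.112, 0.534, 0, 0, 0, 0], [0.112, 0.534, 0, 0, 0, 0], [0.112, 0.534, 0, 0, 0, 0], [0.112, 0.534, 0, 0, 0, 0], [0.112, 0.534, 0, 0, 0, 0]]]'

```text
time_s: 18.55
position: [0.4313, -0.2449, 0.2013]
tool_rot: [[0.885, -0.465, 0.0], [-0.465, -0.885, 0.0], [-0.0, -0.0, -1.0]]
ft_force: [0.8, -0.3, -0.5]
grip_width: 0.0191
```

>>> jog_arm --plan '[[[0, 0, 0, 0, 0, 0], [0, 0, 0, 0, 0, 0]]]'

```text
time_s: 18.75
position: [0.4315, -0.2439, 0.2011]
tool_rot: [[0.885, -0.465, -0.0], [-0.465, -0.885, 0.0], [-0.0, -0.0, -1.0]]
ft_force: [0.2, 0.7, -1.0]
grip_width: 0.0194
```

Run:
```python
from rig import vision
from h import *
rel(.4313,-.2442,.055,-27.7)
im,d=vision.get_image('side'); t,td=vision.get_image('top')
np.save('pics/t8im.npy',t); np.save('pics/s8.npy',d); np.save('pics/s8im.npy',im)
cv2.imwrite('pics/s8.png',np.hstack([cv2.resize(im[250:400,190:340,::-1],(400,400),interpolation=cv2.INTER_CUBIC),cv2.resize(t[180:310,180:310,::-1],(400,400),interpolation=cv2.INTER_CUBIC)]))
c=np.array([.5497,.1765]); a,b=234,245
ij=[(i,j) for j in range(b-16,b+17) for i in range(a-16,a+17)]
W=np.array([ray('top',i,j,.095)[:2] for i,j in ij]); br=np.array([t[j,i].astype(float).sum() for i,j in ij])
k_=(np.hypot(*(W-c).T)<.018); W=W[k_]; w=np.clip(330-br[k_],0,None)
mu=(W*w[:,None]).sum(0)/w.sum(); X=W-mu; cov=(X*w[:,None]).T@X/w.sum(); e,V=np.linalg.eigh(cov); ax=V[:,1]*np.sign(V[0,1])
print('slot deg',np.degrees(np.arctan2(ax[1],ax[0])),np.sqrt(e)*1e3)
```

```text
t 18.75 pos [ 0.4315 -0.2439  0.2011] yaw -27.73 tilt [-0.  0. -1.] w 0.0194 F [ 0.2  0.7 -1. ] M [0.02 0.   0.  ]
tool shift units [-0.     0.009  3.653] turn units -0.004
shift units after turn [-1.000e-03  8.000e-03  3.653e+00]
slot deg 13.475858959233904 [ 1.10106976 10.36111196]
```

View pics/s8.png

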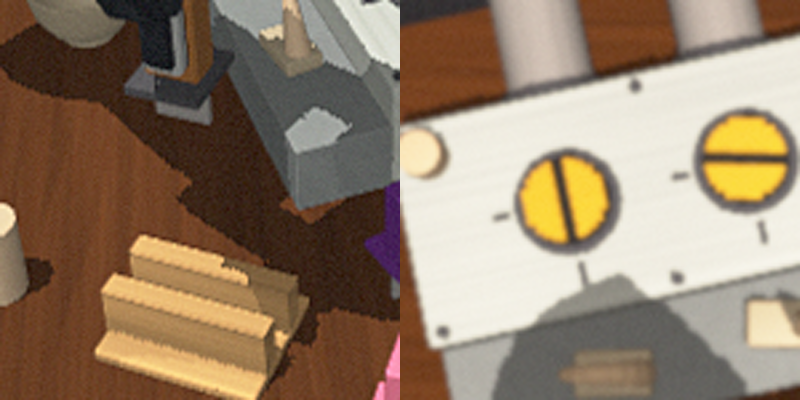

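Vent1's slot is now at 13.5° against an expected 13.4°, so it is fully open. The rest is clear and the blade lines up with its gap, so I'll lower the key.

>>> jog_arm --plan '[[[0, 0, 0.35, 0, 0, 0], [0, 0, 0.35, 0, 0, 0], [0, 0, 0.35, 0, 0, 0], [0, 0, 0.35, 0, 0, 0], [0, 0, 0.35, 0, 0, 0], [0, 0, 0.35, 0, 0, 0], [0, 0, 0.35, 0, 0, 0], [0, 0, 0.35, 0, 0, 0], [0, 0, 0.35, 0, 0, 0], [0, 0, 0.35, 0, 0, 0]]]'

```text
time_s: 19.85
position: [0.432, -0.2432, 0.0608]
tool_rot: [[0.886, -0.463, 0.0], [-0.463, -0.886, -0.0], [0.0, -0.0, -1.0]]
ft_force: [-0.3, 0.4, -1.3]
grip_width: 0.0194
```

>>> jog_arm --plan '[[[0, 0, 0.04, 0, 0, 0], [0, 0, 0.03, 0, 0, 0], [0, 0, 0.03, 0, 0, 0], [0, 0, 0, 0, 0, 0]]]'

```text
time_s: 20.25
position: [0.4318, -0.244, 0.0576]
tool_rot: [[0.886, -0.464, 0.001], [-0.464, -0.886, -0.001], [0.001, 0.0, -1.0]]
ft_force: [-0.0, -0.1, -0.6]
grip_width: 0.0193
```

>>> jog_arm --plan '[[[0, 0, 0.025, 0, 0, 0], [0, 0, 0.025, 0, 0, 0], [0, 0, 0.02, 0, 0, 0], [0, 0, 0, 0, 0, 0]]]'

```text
time_s: 20.65
position: [0.4316, -0.244, 0.0542]
tool_rot: [[0.885, -0.465, -0.0], [-0.465, -0.885, 0.0], [-0.0, -0.0, -1.0]]
ft_force: [-0.5, 0.0, -1.4]
grip_width: 0.0194
```

Run:
```python
from rig import vision
from h import *
rel(.4313,-.2442,.0538,-27.7)
im,d=vision.get_image('side')
cv2.imwrite('pics/s9.png',cv2.resize(im[280:410,200:330,::-1],(600,600),interpolation=cv2.INTER_CUBIC))
```

```text
t 20.65 pos [ 0.4316 -0.244   0.0542] yaw -27.69 tilt [-0.  0. -1.] w 0.0194 F [-0.5  0.  -1.4] M [-0.03 -0.01 -0.02]
tool shift units [-0.004  0.007  0.011] turn units 0.001
shift units after turn [-0.004  0.007  0.011]
```

View pics/s9.png

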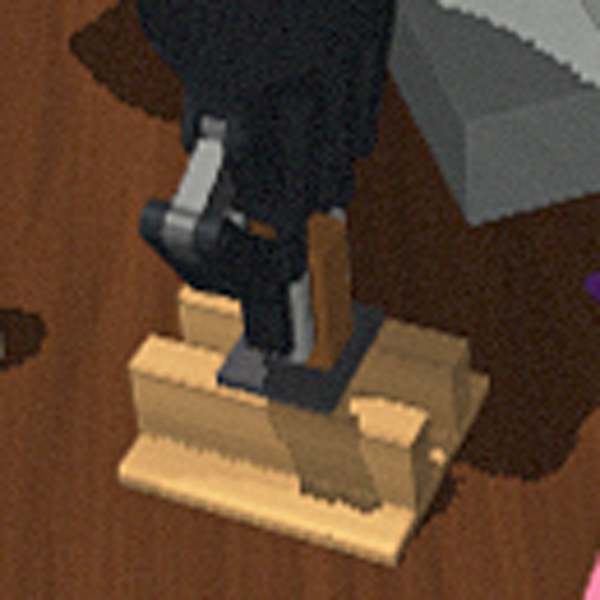

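>>> jog_arm --plan '[[[0, 0, 0.015, 0, 0, 0], [0, 0, 0.015, 0, 0, 0], [0, 0, 0, 0, 0, 0]]]'

```text
time_s: 21.0
position: [0.4316, -0.2441, 0.0538]
tool_rot: [[0.886, -0.465, 0.0], [-0.465, -0.886, -0.001], [0.001, 0.0, -1.0]]
ft_force: [-1.2, 1.6, 7.8]
grip_width: 0.0187
```

>>> jog_arm --plan '[[[0, 0, 0.015, 0, 0, 0], [0, 0, 0, 0, 0, 0]]]'

```text
time_s: 21.2
position: [0.4317, -0.2441, 0.0538]
tool_rot: [[0.886, -0.464, 0.001], [-0.464, -0.886, -0.001], [0.001, 0.0, -1.0]]
ft_force: [-3.9, 3.5, 15.0]
grip_width: 0.0196
```

The flange rests on the rails. I'll ease the load, open the fingers and retreat straight up.

>>> jog_arm --plan '[[[0, 0, -0.02, 0, 0, 0], [0, 0, 0, 0, 0, 0]]]'

```text
time_s: 21.4
position: [0.4317, -0.2441, 0.0538]
tool_rot: [[0.886, -0.465, 0.0], [-0.465, -0.886, -0.0], [0.001, 0.0, -1.0]]
ft_force: [-1.8, 2.5, 7.5]
grip_width: 0.019
```

>>> jog_arm --plan '[[[0, 0, 0, 0, 0, 0], [0, 0, 0, 0, 0, 0], [0, 0, 0, 0, 0, 0], [0, 0, 0, 0, 0, 0], [0, 0, 0, 0, 0, 0], [0, 0, 0, 0, 0, 0], [0, 0, 0, 0, 0, 0], [0, 0, 0, 0, 0, 0], [0, 0, 0, 0, 0, 0], [0, 0, 0, 0, 0, 0]]]' --grip 1

```text
time_s: 22.4
position: [0.4316, -0.244, 0.0533]
tool_rot: [[0.885, -0.465, 0.0], [-0.465, -0.885, 0.0], [0.0, -0.0, -1.0]]
ft_force: [-0.3, 0.1, 0.4]
grip_width: 0.085
```

>>> jog_arm --plan '[[[0, 0, -0.2, 0, 0, 0], [0, 0, -0.3, 0, 0, 0], [0, 0, -0.4, 0, 0, 0], [0, 0, -0.5, 0, 0, 0], [0, 0, -0.5, 0, 0, 0], [0, 0, -0.5, 0, 0, 0], [0, 0, -0.5, 0, 0, 0], [0, 0, -0.5, 0, 0, 0], [0, 0, -0.5, 0, 0, 0], [0, 0, -0.4, 0, 0, 0]]]'

```text
time_s: 23.4
position: [0.4316, -0.2439, 0.2272]
tool_rot: [[0.886, -0.465, 0.001], [-0.465, -0.886, -0.001], [0.001, 0.0, -1.0]]
ft_force: [-0.0, 1.0, 0.0]
grip_width: 0.0855
```

Run:
```python
from rig import vision
from h import *
im,d=vision.get_image('side'); t,td=vision.get_image('top')
cv2.imwrite('pics/s10.png',im[:,:,::-1]); cv2.imwrite('pics/t10.png',t[:,:,::-1])
P,u,v=pts('side',d); near=np.hypot(P[:,0]-.43,P[:,1]+.245)<.09
for nm,lo,hi in [('griptop',.089,.105),('flange',.0425,.049),('rail',.035,.0425)]:
    Q=P[near&(P[:,2]>lo)&(P[:,2]<hi)]; print(nm,len(Q),Q.mean(0).round(4),cv2.minAreaRect((Q[:,:2]*1000).astype(np.float32)))
rel(.43,-.24,.2)
```

```text
griptop 238 [ 0.4327 -0.2469  0.0932] ((432.5167541503906, -245.46951293945312), (21.262937545776367, 30.351869583129883), 61.046974182128906)
flange 292 [ 0.4322 -0.2547  0.0443] ((432.4739990234375, -245.43443298339844), (44.8173713684082, 40.365875244140625), 62.33176040649414)
rail 802 [ 0.4321 -0.251   0.0386] ((431.441650390625, -244.78868103027344), (49.918914794921875, 101.07044219970703), 62.37403106689453)
t 23.5 pos [ 0.4321 -0.2444  0.2277] yaw -27.68 tilt [ 0.003 -0.003 -1.   ] w 0.0853 F [-0.9 -1.6 -0.6] M [-0.02 -0.    0.  ]
tool shift units [-0.101 -0.075  0.691] turn units None
```

View pics/s10.png

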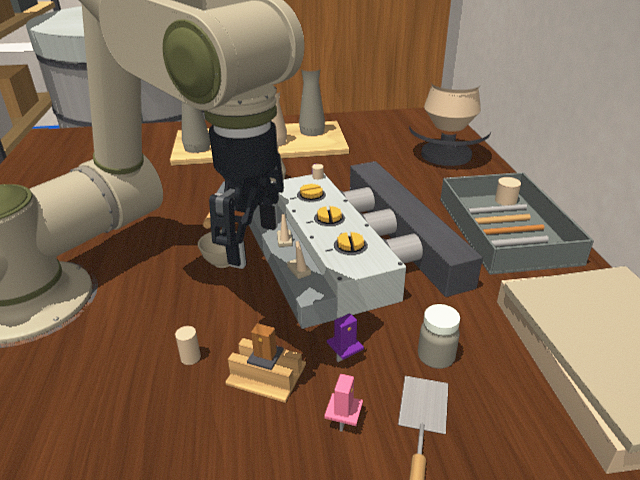

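View pics/t10.png

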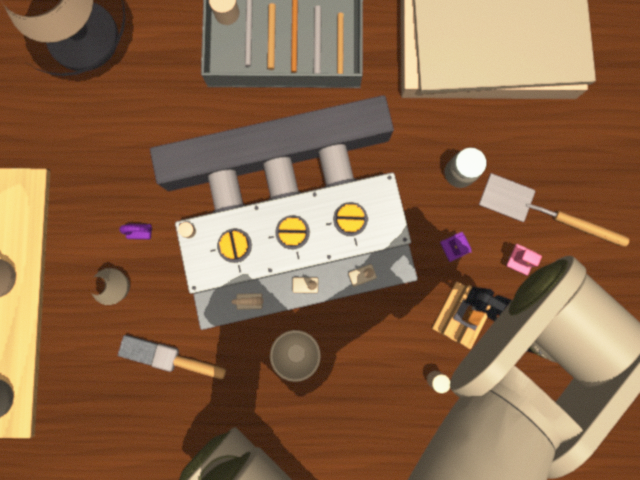

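The key stands on its rest at side (263,345). Vent1 at top (234,245) is square to the row, the other two are unchanged, and the cones are in place. I'm handing it in.

```bash
python3 -c "
from rig import close_job
print(close_job())"
```

```text
the job is handed in; nothing more can be done
None
```

The bent cone stood in front of the left (+y) vent. I took the wooden-gripped key from its rest and used its blade to turn that vent (vent1) clockwise to its stop. Then I stood the key back on its rest, released it, moved the arm clear and handed the job in at about 23.5 s. The hand-in gives no verdict, so these are my own last checks:

- **Vent1:** its slot measured 13.5° in the top view, against 13.4° expected for fully open. The wrist moment jumped from about 0.13 to 0.8 N·m when it reached the stop.
- **Vents 2 and 3, and the cones:** in the final pictures they look unchanged and in place. I checked these by eye only.
- **Key:** the grip top is at 93 mm, and the flange is level on the rails and lined up with them (62.3° against 62.4°).

**Disagreement:** the top and side cameras differed by about 2 mm on positions. I set the blade's position between them, and it went into the slot without touching the sides. No other check failed.

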